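Uncover the squaring jig and hold a block in its corner

ROBOT

A 6-joint arm with a two-finger parallel gripper is mounted at the origin on a cart in front of the work surface, level with it; the furniture and walls round the work are solid. World frame = base frame: x ahead of the robot, y to its left, z up, the work surface at z = 0. Lengths are in mm, angles in rad, forces in N, time in s.
With the tool pointing down it reaches from about 350 to 775 mm from the base axis. Payload 7.3 kg.
Tool frame: the origin (TCP) lies at the very end of the fingers, on their centre line; the grasp point (between the pads) lies 19 mm behind it (bot.grip_point_offset is the distance from the TCP to the grasp point, in mm); z points along the fingers, y is the line along which they close (so a half turn about z gives the same grasp; the last joint's range is limited). The gripper opens to 92 mm and grips with 3 to 60 N. Pads are 19 mm wide; open, the fingers measure 130 mm over their backs; the gripper's body (75 mm by 190 mm) begins 47 mm behind the grasp point.
Start: joints at [-1.256, 0.342, 1.524, -0, 1.275, -0.146], TCP at [233.473, -470.25, 226.741] pointing down, gripper open.
Joint ranges: [-2.53, 2.53], [-0.77, 2.02], [0.04, 2.7], [-1, 4.14], [0.28, 2.66], [-3.11, 3.11]. Speed limits (rad/s): [2.57, 2.57, 3.14, 3.14, 3.14, 3.14].

INTERFACE

Orientations are given as [roll, pitch, yaw] about the fixed x, y, z axes, in that order (R = Rz(yaw) Ry(pitch) Rx(roll)).
In Python, from plant import bot gives the robot as it stands. The module is installed in compiled form; this text tells all that it offers.
- The arm moves only by the shell command python3 -m jog 'ROWS' [OPENING]. ROWS is JSON, a list of rows, each a list of 6 numbers: the shift along the tool's x, y, z in mm, then the turn, a rotation vector about the tool's x, y, z in rad. In form: [[dx, dy, dz, rx, ry, rz], ...]. A call has 1 to 12 rows; each row shifts and turns the commanded pose from where the row before left it, along the tool's axes as they then stand; what a row does not reach is not made up. A row lasts 1/10 s, in which the tool goes at most 50 mm and 8.59 degrees, less where a joint would pass 70% of its speed; a pose out of reach is approached as far as the arm can. A call with a gripper value outside its range is refused whole. OPENING is the opening in per cent of the stroke, from 0 (shut) to 100 (fully open), set as the call begins (- or left out, the last holds). The fingers move at their own pace and stop on an object; the grip force is fixed at half the most. Time passes only in rows, so rows that do not move let the fingers close. It gives the time, the measured TCP pose, the force, the opening and the grip force at its end, in the units of the state.
- bot.get_obs(): the state, without advancing time (a new reading comes with each control period).
- bot.capture(name): name is "scene" or "top" or "wrist"; returns the picture (400x640x3 uint8, red, green, blue); there is no depth.
- bot.camera_model(name): a dict with "fx", "fy", "cx", "cy" (pixels), "dist_coeffs" ([k1, k2, p1, p2, k3] as OpenCV has them; the pictures are not rectified), "position" and "orientation" of the camera in the world; the wrist camera has in their place "T_tool_cam" (4x4, takes a point from camera to tool coordinates, whose origin is the TCP and whose axes are the flange's). Camera axes: x right, y down, z forward; pixel columns grow to the right and rows downward; lengths in mm; the calibration is good to about 2 mm. A picture is of the moment at which its call begins: read the wrist's pose just before it. camera_model takes no time and is no camera call.
- bot.close_job(): hands the job in; it is judged then, once.
Trained networks look in the newest picture that a camera, given by its name, has taken for a name from the list of things; names that differ only in an ending like _2 or _b are one class to them, and where a whole thing is asked for, a point or a joint stands for the part that bears it (a point fixed in the world has none). Each returns a list of dicts, best first, with "p" (0 to 1); they miss things now and then, are a little off and sometimes report something else, mostly with a low value. They report only what shows in the picture. A call takes as long as a camera call. They do not tell look-alikes from the thing itself.
- bot.outline_of(target, camera): "mask" (400x640 bool, what is visible of it) and "pixel" ([column, row] in pixels, amid what is visible of it).
The state is a dict: "time": time; "joint_positions": joint angles; "dq": joint speeds; "tau": joint torques, N m; "tool_pos": TCP position; "tcp_rot": TCP orientation; "contact_force": force on the tool from outside, world axes, zero at the start; "moment": the same for the moment, N m; "grip_width": finger opening in mm; "finger_force": force on a finger pad.
Only numpy, scipy, OpenCV 4.12 (cv2) and the standard library are available. Lean on these libraries where they do the work, as an engineer would, in place of code of your own. Each camera call takes 0.05 s, during which the arm holds its last target. There are 200 camera calls.

TASK

Lift the loose dust cover off the small squaring jig and set it down upright on the bare table beside the jig, without dropping it. Then lay the white plastic block, same way up, flat on the jig's plate and press it into the corner between the two fences, its long side flush along the longer fence and its end against the shorter one. Finish still holding the block pressed against both fences at once, as if for marking out, and leave everything else on the table where it is.

Things in the scene. Friction and masses are not known exactly. Their poses are not given: they have to be found in the camera images.
- jig: squaring jig, fixed to the table: a flat steel plate 96 (x) x 124 (y) x 8 mm thick with two low fences standing on it. Origin: centre of the plate's underside, at table height; z up; +x is the side of the long fence, +y the end with the short fence. The plate is bare apart from the fences
- corner (a point): the inner corner, on the plate's top face (8 mm above the table), where the inner faces of the two fences would meet; 20 mm in x and 33 mm in y from the jig's origin, axes as the jig's. The block belongs on the -x, -y side of this point, with its centre 15 mm in -x, 22 mm in -y and 12 mm above it when seated
- long_fence: the longer fence, rigid: 12 (x) x 90 (y) x 9 mm high bar on the plate, its top 17 mm above the table; its inner face looks to the jig's -x. Origin: centre of its underside
- short_fence: the shorter fence, rigid: 46 (x) x 12 (y) x 9 mm high bar on the plate, its top 17 mm above the table; its inner face looks to the jig's -y; a 4 mm relief gap parts it from the long fence. Origin: centre of its underside
- cover: loose dust cover, 0.12 kg: an open-bottomed rectangular hood 74 (x) x 102 (y) x 18 mm high, walls 3 mm, with an upright round knob on the middle of its roof. Origin: centre of its lower rim; z up. At the start it stands on the jig's plate over both fences, with about 3 mm of play round them, its x and y along the jig's. Bare table to set it on: the stretch at the right of the table round x 0.52, y -0.45, about 150 mm across, is empty in every start
- cover_knob (a point): middle of the cover's knob: a cylinder 18 mm across and 24 mm tall that reaches from 12 mm below this point (the roof) to 12 mm above it; this point lies 30 mm above the cover's lower rim
- block: the white plastic block, 30 (x) x 44 (y) x 24 mm (z), 0.07 kg, lying flat on the table at the start. Origin: centre of its underside; y along its long side. Gripped across its 30 mm width with the fingertips 13 mm or more above its underside, the fingers clear the fences. Pressed down it drags on the plate, and pressed on one fence it drags along it (friction about 0.6, rigid contact), so a push must be firmer than that drag to reach both fences
- block_center (a point): centre of the white block, 12 mm above its underside; axes as the block's
- eraser: white eraser, 19 x 42 x 11 mm, lower and narrower than the block; a bystander. Origin: centre of its underside
- red_case: small plastic case, 46 x 66 x 24 mm; a bystander, left of the jig. Origin: centre of its underside
- bnc_tee: T-shaped metal connector, 24 x 38 x 15 mm; a bystander, left of the jig. Origin: centre of its underside
- usb_stick: usb stick, 18 x 54 x 8 mm; a bystander at the right, far side. Origin: centre of its underside
- solder_spool: spool of solder, 49 mm across, 29 mm high; a bystander at the right, far side. Origin: centre of its underside
- copper_offcut: stack of copper-clad board offcuts, 45 x 70 x 10 mm; a bystander at the right, far side. Origin: centre of its underside
Mind the look-alikes: they are no part of the job. Several things have the shape of the block; the one meant has the colours described above.

How it is judged (in metres and radians):
On the way, in this order (a step that is already met when the one before it is completed fails the run):
1. the cover is lifted clear of the jig (height (world z) of cover above 0.03 m and contact force between cover and the fingers above 0.2 N and contact force between cover and jig below 0.05 N), for 0.1 s.
2. the cover stands upright on the bare table beside the jig and is let go (height (world z) of cover below 0.005 m and angle between cover's own z axis and vertical below 0.08 rad and linear speed of cover below 0.03 m/s and contact force between cover and the arm below 0.1 N and contact force between cover and the fingers below 0.1 N), for 0.2 s.
3. the block lies flat on the plate, pressed against both fences (contact force between block and long_fence above 1 N and contact force between block and short_fence above 1 N and x of block_center in the frame of jig between 0.002 and 0.008 m and y of block_center in the frame of jig between 0.0075 and 0.0135 m and z of block_center in the frame of jig between 0.017 and 0.0225 m and angle between the y axis of block and the y axis of jig, either way round below 0.06 rad and angle between block's own z axis and vertical below 0.06 rad and linear speed of block below 0.02 m/s and contact force between block and the fingers above 1 N), for 0.2 s.
At the end, for the whole second after the job is handed in: Block still held, over 1 N on each fence at once, flat on the plate (centre within 3 mm of its seated place, within 2.5 mm in height, within 0.06 rad of the long fence), at rest; cover upright on the table beside the jig, let go (all of step 2 and all of step 3); the arm keeps its last pose, push and grip.
It fails at once if the cover is let go in the air (height (world z) of cover above 0.03 m and contact force between cover and the fingers below 0.02 N).
It fails at once if a bystander is pushed out of its place (more than 25 mm) (distance of any of eraser, red_case, bnc_tee, usb_stick, solder_spool, copper_offcut from where it was at the start of the episode above 0.025 m).
It also fails if it takes over 72 s, if anything falls off the work surface, if the arm or the gripper's body presses on something with over 40 N, if the wrist force passes 120 N, or if a joint passes its speed limit or range.

## Working session

There is one attempt and no reset: what is moved stays moved. The work goes in short steps, Python scripts to look and compute and a shell command to move; the robot and the scene stay as the last step left them, time stands still between calls to the robot, and variables do not carry over. Pictures are saved under pics/ and viewed, at most 10 in all, crops included, and the job is handed in when it is done.

```bash
mkdir -p pics
cat > h.py <<'E'
import numpy as np, cv2
from plant import bot
from scipy.spatial.transform import Rotation as R
def cam(name):
    m=bot.camera_model(name)
    K=np.array([[m['fx'],0,m['cx']],[0,m['fy'],m['cy']],[0,0,1.]]); d=np.array(m['dist_coeffs'],float)
    if name=='wrist':
        o=bot.get_obs(); T=np.eye(4); T[:3,:3]=rot(o['tcp_rot']); T[:3,3]=o['tool_pos']
        T=T@np.array(m['T_tool_cam'])
        return K,d,T[:3,:3],T[:3,3]
    return K,d,rot(m['orientation']),np.array(m['position'],float)
def rot(o):
    o=np.array(o,float)
    return o if o.shape==(3,3) else R.from_euler('xyz',o).as_matrix()
def ray(c,px,z):
    K,d,Rm,t=c
    u=cv2.undistortPoints(np.array(px,float).reshape(-1,1,2),K,d).reshape(-1,2)
    v=np.c_[u,np.ones(len(u))]@Rm.T
    return t+v*((z-t[2])/v[:,2])[:,None]
def save(img,n): cv2.imwrite('pics/'+n,cv2.cvtColor(img,cv2.COLOR_RGB2BGR))
E
python3 - <<'E'
from h import *
print(bot.get_obs())
for n in('scene','top','wrist'): print(bot.camera_model(n))
im=bot.capture('top'); save(im,'top.png')
c=cam('top')
for t in ['jig','cover','cover_knob','block','eraser','red_case','bnc_tee','usb_stick','solder_spool','copper_offcut']:
    for r in bot.outline_of(t,'top')[:4]:
        ys,xs=np.nonzero(r['mask']); rc=cv2.minAreaRect(np.c_[xs,ys].astype(np.float32))
        print(t,round(r['p'],2),np.round(r['pixel']),ray(c,r['pixel'],10)[0].round(),np.round(rc[1]),round(rc[2]))
E
```

```text
{'time': 0.0, 'joint_positions': array([-1.25597424e+00,  3.42741152e-01,  1.52500475e+00,  3.64851778e-06,
        1.27538177e+00, -1.45983339e-01]), 'dq': array([ 0.00045632, -0.001083  ,  0.00057377,  0.00053819,  0.00057689,
       -0.00185934]), 'tau': array([ 1.56500249e-03, -4.31242347e+01, -2.44214505e+01,  7.17912731e-02,
        5.60877775e-02, -1.41909672e-04]), 'tool_pos': array([ 233.35632392, -469.84453639,  226.03967285]), 'tcp_rot': array([-3.14007447e+00, -2.26743441e-04,  4.60804192e-01]), 'contact_force': array([ 0.02636907, -0.12661825, -0.27047124]), 'moment': array([ 0.00088331, -0.00962822,  0.03210048]), 'finger_force': 0.0, 'grip_width': 91.74237689902509}
{'fx': 507.8110793987222, 'fy': 507.8110793987222, 'cx': 316.40102798874386, 'cy': 211.76896581101897, 'dist_coeffs': array([-0.08536156,  0.        ,  0.        ,  0.        ,  0.        ]), 'position': array([ 100.77806744,  601.75573413, 1049.59899957]), 'orientation': array([-2.40704518, -0.00684543, -2.59339866])}
{'fx': 467.1704186516589, 'fy': 467.1704186516589, 'cx': 321.0864559088399, 'cy': 200.882
[... 923 characters left out ...]
71
cover_knob 0.72 [368. 211.] [ 548. -266.   10.] [19. 14.] 14
cover_knob 0.6 [274. 240.] [477. -43.  10.] [33. 45.] 72
block 0.78 [369. 210.] [ 550. -268.   10.] [20. 14.] 14
block 0.71 [405. 196.] [ 587. -352.   10.] [20. 15.] 63
block 0.57 [332. 209.] [ 552. -180.   10.] [20. 15.] 4
red_case 0.8 [200. 198.] [574. 135.  10.] [29. 19.] 14
bnc_tee 0.56 [205. 255.] [440. 117.  10.] [10. 16.] 63
bnc_tee 0.55 [409. 153.] [ 691. -363.   10.] [21. 21.] 45
bnc_tee 0.23 [370. 209.] [ 554. -270.   10.] [20. 14.] 14
usb_stick 0.67 [379. 163.] [ 666. -292.   10.] [ 8. 23.] 51
solder_spool 0.55 [412. 152.] [ 693. -371.   10.] [20. 23.] 39
copper_offcut 0.87 [446. 165.] [ 663. -453.   10.] [20. 31.] 72
```

View pics/top.png

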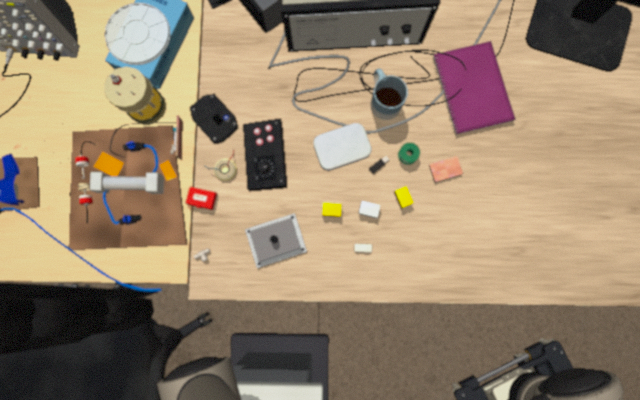

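Block-shaped candidates are yellow (332,210), white (369,210) and yellow (404,197). There is also a small flat white eraser at (363,248). The white one at (369,210) fits the colour and size, so I'll confirm it in an enlarged crop.

Run:
```python
from h import *
im=cv2.cvtColor(cv2.imread('pics/top.png'),cv2.COLOR_BGR2RGB)
save(cv2.resize(im[185:275,235:425],None,fx=4,fy=4,interpolation=cv2.INTER_CUBIC),'crop.png')
c=cam('top')
bot.capture('top')
m=[r for r in bot.outline_of('jig','top')][0]['mask']
ys,xs=np.nonzero(m); b=cv2.boxPoints(cv2.minAreaRect(np.c_[xs,ys].astype(np.float32)))
w=ray(c,b,8)[:,:2];print(w.round(),w.mean(0),[np.degrees(np.arctan2(*(w[i]-w[i-1])[::-1])).round(1) for i in range(4)])
print('knob',ray(c,[[275,239]],50))
print('block',ray(c,[[369,209]],24),ray(c,[[363,248]],11))
```

```text
[[ 503.   28.]
 [ 546.  -90.]
 [ 454. -125.]
 [ 411.   -8.]] [478.61289824 -48.65234654] [np.float64(21.2), np.float64(-69.8), np.float64(-159.6), np.float64(110.0)]
knob [[477.51395542 -50.79285731  50.        ]]
block [[ 551.90667275 -266.02336239   24.        ]] [[ 461.42300008 -253.2041944    11.        ]]
```

View pics/crop.png

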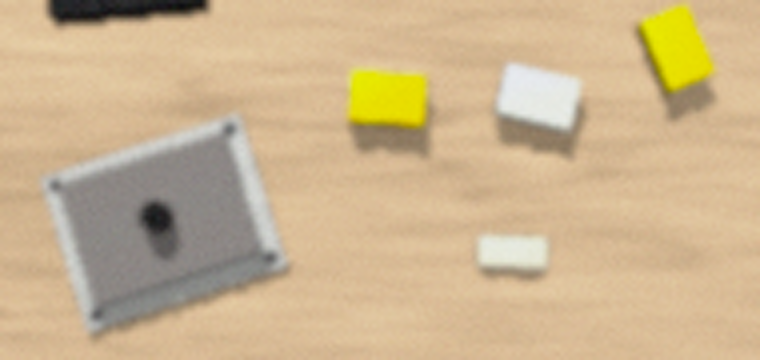

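The crop confirms it: the white block is at full-image (369,209), between the two yellow ones, and the eraser at (363,248) is smaller. The covered jig is at (275,240) with its knob at (274,239). Next I'll move over the jig.

```bash
python3 -m jog '[[40.5,-26.7,0,0,0,0],[40.5,-26.7,0,0,0,0],[40.5,-26.7,0,0,0,0],[40.5,-26.7,0,0,0,0],[40.5,-26.7,0,0,0,0],[40.5,-26.7,0,0,0,0],[40.5,-26.7,0,0,0,0],[40.5,-26.7,0,0,0,0],[40.5,-26.7,0,0,0,0],[40.5,-26.7,0,0,0,0],[0,0,0,0,0,0.106],[0,0,0,0,0,0]]' 50
cat >> h.py <<'E'
def rel(p,yaw=None):
    """tool-axis shift to world TCP p, and rotation about tool z to yaw"""
    o=bot.get_obs(); Rm=rot(o['tcp_rot'])
    print('tcp',o['tool_pos'].round(1),o['tcp_rot'].round(3),'shift',(Rm.T@(np.array(p)-o['tool_pos'])).round(1), '' if yaw is None else ('rz',round(o['tcp_rot'][2]-yaw,3)))
def find(t,camn,z):
    c=cam(camn); im=bot.capture(camn)
    for r in bot.outline_of(t,camn)[:3]:
        ys,xs=np.nonzero(r['mask']); b=cv2.boxPoints(cv2.minAreaRect(np.c_[xs,ys].astype(np.float32)))
        w=ray(c,b,z)[:,:2]; e=w[1]-w[0],w[2]-w[1]
        print(t,round(r['p'],2),np.round(r['pixel']),'ctr',w.mean(0).round(1),'pix',ray(c,r['pixel'],z)[0][:2].round(1),'sides',[(np.linalg.norm(x).round(1),np.degrees(np.arctan2(x[1],x[0])).round(1)) for x in e])
    return im
E
python3 - <<'E'
from h import *
im=find('jig','wrist',8); save(im,'w1.png')
find('cover','wrist',26); find('cover_knob','wrist',50)
print(cam('wrist')[3])
rel([477.5,-51,28],0.354)
E
```

```text
time: 1.85
tool_pos: [477.8, -49.6, 226.6]
tcp_rot: [3.141, 0.0, 0.357]
contact_force: [-0.6, -0.5, 0.2]
grip_width: 45.8
finger_force: 0.0
jig 0.86 [319. 136.] ctr [478.2 -44.9] pix [513.9 -35.5] sides [(np.float64(97.0), np.float64(16.2)), (np.float64(122.7), np.float64(-71.0))]
cover 0.79 [314. 168.] ctr [479.3 -44.2] pix [481.3 -43.5] sides [(np.float64(76.1), np.float64(15.9)), (np.float64(100.4), np.float64(-71.7))]
cover 0.7 [156. 145.] ctr [444.1 119.2] pix [445.9 118.5] sides [(np.float64(38.8), np.float64(-69.3)), (np.float64(24.0), np.float64(-166.1))]
cover_knob 0.57 [314. 167.] ctr [484.1 -43.1] pix [485.9 -43. ] sides [(np.float64(71.1), np.float64(16.8)), (np.float64(93.7), np.float64(-70.7))]
[544.42197901 -26.54324796 385.1316804 ]
tcp [477.2 -52.  226.8] [ 3.141 -0.     0.354] shift [  0.6  -0.8 198.8] ('rz', np.float64(0.0))
```

View pics/w1.png

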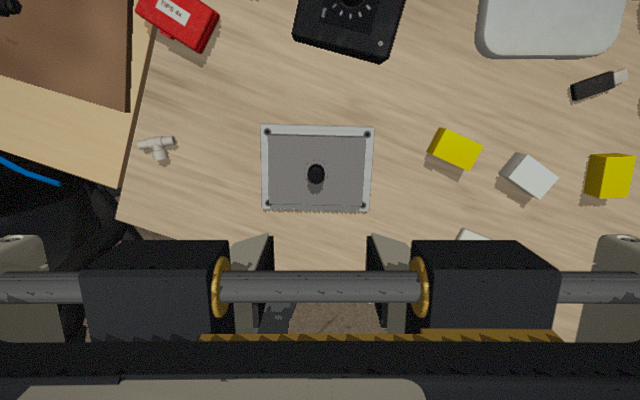

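The wrist view shows the covered jig at pixels (261–374, 126–212), the knob at (316,173), and the white block at (528,176) between the yellow ones at (455,148) and (610,175). I'll re-measure now that the arm has settled.

Run:
```python
from h import *
im=find('jig','wrist',8); im=find('cover','wrist',26)
g=cv2.cvtColor(im,cv2.COLOR_RGB2GRAY)[155:195,295:337]; ys,xs=np.nonzero(g<55); p=[xs.mean()+295,ys.mean()+155]
print(p,len(xs),ray(cam('wrist'),p,44))
find('block','wrist',24)
find('block','top',24)
rel([477.5,-51,28],0.354)
```

```text
jig 0.62 [315. 133.] ctr [478.1 -44.9] pix [514.4 -32.1] sides [(np.float64(97.0), np.float64(16.2)), (np.float64(122.7), np.float64(-70.9))]
cover 0.8 [312. 167.] ctr [479.2 -43.8] pix [481.7 -41.8] sides [(np.float64(76.1), np.float64(15.8)), (np.float64(100.5), np.float64(-71.7))]
[np.float64(313.8727272727273), np.float64(172.81454545454545)] 275 [[479.67925097 -44.14137953  44.        ]]
block 0.8 [608. 176.] ctr [ 582.2 -337.8] pix [ 580.8 -339.3] sides [(np.float64(51.3), np.float64(22.6)), (np.float64(49.3), np.float64(-79.5))]
block 0.64 [453. 150.] ctr [ 552.2 -172.2] pix [ 548.9 -173.8] sides [(np.float64(29.9), np.float64(0.1)), (np.float64(53.9), np.float64(-92.9))]
block 0.67 [368. 212.] ctr [ 551.8 -265.2] pix [ 544.3 -263.7] sides [(np.float64(36.6), np.float64(-18.1)), (np.float64(45.8), np.float64(-108.0))]
block 0.6 [406. 195.] ctr [ 582.7 -347.4] pix [ 586.1 -352.5] sides [(np.float64(34.1), np.float64(-66.5)), (np.float64(45.9), np.float64(-158.2))]
block 0.59 [333. 206.] ctr [ 550.7 -179.4] pix [ 558.1 -181.1] sides [(np.float64(32.1), np.float64(-4.9)), (np.float64(45.0), np.float64(-95.0))]
tcp [477.5 -51.1 226.7] [ 3.142 -0.     0.355] shift [ 1.000e-01 -1.000e-01  1.987e+02] ('rz', np.float64(0.001))
```

```bash
python3 -m jog '[[2,-2.5,40,0,0,0.02],[2,-2.5,40,0,0,0.02],[0,0,37,0,0,0],[0,0,0,0,0,0],[0,0,0,0,0,0],[0,0,0,0,0,0]]'
python3 - <<'E'
from h import *
im=find('jig','wrist',8);im=find('cover','wrist',26); save(im,'w2.png')
rel([479.5,-45,28],0.3)
E
```

```text
time: 3.15
tool_pos: [481.0, -45.3, 111.7]
tcp_rot: [3.14, -0.003, 0.315]
contact_force: [0.4, -0.4, -0.3]
grip_width: 45.7
finger_force: 0.0
jig 0.82 [319. 154.] ctr [478.1 -45. ] pix [514.  -33.8] sides [(np.float64(122.1), np.float64(-71.0)), (np.float64(97.3), np.float64(-157.5))]
cover 0.73 [316. 197.] ctr [480.1 -44.2] pix [485.9 -41. ] sides [(np.float64(100.7), np.float64(-71.0)), (np.float64(76.2), np.float64(-158.0))]
cover 0.31 [613. 194.] ctr [ 554.7 -250.5] pix [ 554.6 -245.8] sides [(np.float64(33.9), np.float64(-4.4)), (np.float64(57.7), np.float64(-102.0))]
tcp [480.4 -45.2 111.1] [ 3.14e+00 -2.00e-03  3.15e-01] shift [-1.  -0.6 83.1] ('rz', np.float64(0.015))
```

View pics/w2.png

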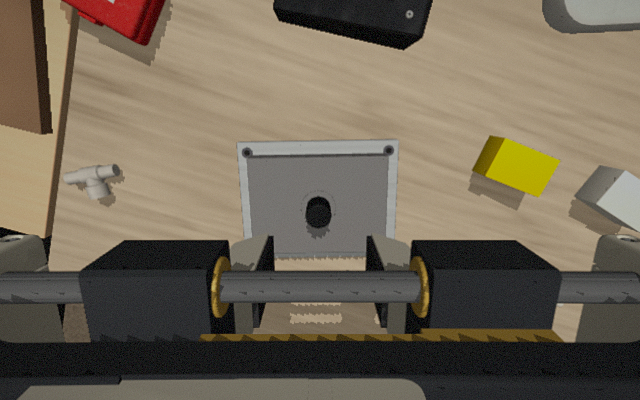

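The knob sits at (318,211), centred between the fingers, and the wrist readings agree with each other. I'll descend and grip.

```bash
python3 -m jog '[[-0.3,-1,30,0,0,-0.02],[0,0,30,0,0,0],[0,0,12,0,0,0],[0,0,10,0,0,0],[0,0,0,0,0,0],[0,0,0,0,0,0]]' && python3 -m jog '[[0,0,0,0,0,0],[0,0,0,0,0,0],[0,0,0,0,0,0],[0,0,0,0,0,0],[0,0,0,0,0,0],[0,0,0,0,0,0],[0,0,0,0,0,0]]' 0
```

```text
time: 3.95
tool_pos: [479.5, -44.2, 28.4]
tcp_rot: [3.141, -0.001, 0.335]
contact_force: [-0.5, -0.2, -0.4]
grip_width: 45.9
finger_force: 0.0
time: 4.65
tool_pos: [479.2, -44.2, 28.0]
tcp_rot: [3.141, -0.0, 0.335]
contact_force: [0.1, -0.0, 4.2]
grip_width: 17.3
finger_force: 30.0
```

```bash
python3 -m jog '[[0,0,-5,0,0,0],[0,0,-15,0,0,0],[0,0,-20,0,0,0],[0,0,-30,0,0,0],[0,0,-30,0,0,0],[0,0,0,0,0,0],[0,0,0,0,0,0],[0,0,0,0,0,0]]' && python3 -m jog '[[-5,20,0,0,0,0],[-9.5,39.7,0,0,0,0],[-9.5,39.7,0,0,0,0],[-9.5,39.7,0,0,0,0],[-9.5,39.7,0,0,0,0],[-9.5,39.7,0,0,0,0],[-9.5,39.7,0,0,0,0],[-9.5,39.7,0,0,0,0],[-9.5,39.7,0,0,0,0],[-9.5,39.7,0,0,0,0],[-4.5,19.7,0,0,0,0],[0,0,0,0,0,0]]'
python3 - <<'E'
from h import *
save(np.vstack([bot.capture('top')[130:290,180:500].repeat(2,0).repeat(2,1)]),'t2.png')
rel([520,-450,20.5])
E
```

```text
time: 5.45
tool_pos: [478.1, -43.9, 126.6]
tcp_rot: [-3.14, 0.002, 0.335]
contact_force: [-0.0, 0.5, -1.4]
grip_width: 17.0
finger_force: 30.0
time: 6.65
tool_pos: [518.4, -452.8, 124.8]
tcp_rot: [-3.139, 0.002, 0.332]
contact_force: [1.0, 0.1, -1.7]
grip_width: 16.9
finger_force: 30.0
tcp [ 518.6 -450.8  125. ] [-3.138e+00  1.000e-03  3.330e-01] shift [1.700e+00 1.000e-01 1.045e+02]
```

View pics/t2.png

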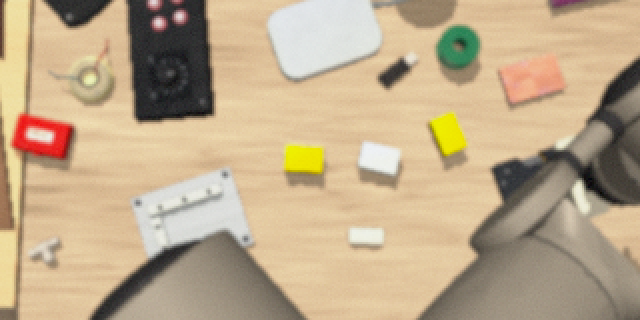

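The cover is lifted off and held at right. The bare jig shows the long fence on its far side and the short fence at its left, so jig +x points away from the robot and +y to the left. I'll lower the cover.

```bash
python3 -m jog '[[1,0,30,0,0,0],[0,0,30,0,0,0],[0,0,25,0,0,0],[0,0,10,0,0,0],[0,0,5,0,0,0],[0,0,0,0,0,0],[0,0,0,0,0,0]]' && python3 -m jog '[[0,0,1.5,0,0,0],[0,0,1.5,0,0,0],[0,0,1,0,0,0],[0,0,0,0,0,0],[0,0,0,0,0,0]]'
```

```text
time: 7.4
tool_pos: [521.3, -450.3, 29.2]
tcp_rot: [3.139, -0.001, 0.335]
contact_force: [-0.5, -0.3, -1.1]
grip_width: 17.1
finger_force: 30.0
time: 7.9
tool_pos: [520.6, -450.0, 23.8]
tcp_rot: [3.142, -0.0, 0.335]
contact_force: [-0.3, 0.3, -1.8]
grip_width: 17.5
finger_force: 30.0
```

```bash
python3 -m jog '[[0,0,1.5,0,0,0],[0,0,0,0,0,0],[0,0,0,0,0,0],[0,0,0,0,0,0]]' && python3 -m jog '[[0,0,1.5,0,0,0],[0,0,0,0,0,0],[0,0,0,0,0,0],[0,0,0,0,0,0]]'&& python3 -m jog '[[0,0,1,0,0,0],[0,0,0,0,0,0],[0,0,0,0,0,0],[0,0,0,0,0,0]]'
```

```text
time: 8.3
tool_pos: [520.7, -450.0, 22.2]
tcp_rot: [3.141, -0.0, 0.335]
contact_force: [0.2, -0.0, -0.5]
grip_width: 17.0
finger_force: 30.0
time: 8.7
tool_pos: [520.7, -450.0, 20.8]
tcp_rot: [3.142, -0.0, 0.335]
contact_force: [-0.3, 0.4, 0.4]
grip_width: 16.9
finger_force: 30.0
time: 9.1
tool_pos: [520.8, -450.1, 20.0]
tcp_rot: [3.141, -0.0, 0.335]
contact_force: [-0.8, 0.1, 1.9]
grip_width: 17.6
finger_force: 30.0
```

```bash
python3 -m jog '[[0,0,0,0,0,0],[0,0,0,0,0,0],[0,0,0,0,0,0],[0,0,0,0,0,0],[0,0,0,0,0,0],[0,0,0,0,0,0]]' 45 && python3 -m jog '[[0,0,-10,0,0,0],[0,0,-25,0,0,0],[0,0,-45,0,0,0],[0,0,-45,0,0,0],[0,0,-45,0,0,0],[0,0,0,0,0,0],[0,0,0,0,0,0],[0,0,0,0,0,0]]'
python3 - <<'E'
from h import *
im=find('cover','wrist',18); save(im,'w3.png')
find('block','wrist',24)
rel([545,-260,190],-0.2)
E
```

```text
time: 9.7
tool_pos: [520.6, -450.0, 19.7]
tcp_rot: [3.142, 0.0, 0.335]
contact_force: [0.1, 0.3, 0.7]
grip_width: 41.5
finger_force: 0.0
time: 10.5
tool_pos: [520.1, -449.4, 188.7]
tcp_rot: [-3.14, 0.001, 0.335]
contact_force: [-0.5, -0.2, -0.2]
grip_width: 41.1
finger_force: 0.0
cover 0.97 [317. 175.] ctr [ 521.2 -449.3] pix [ 523.2 -445. ] sides [(np.float64(77.1), np.float64(16.8)), (np.float64(101.7), np.float64(-70.8))]
block 0.83 [137.  78.] ctr [ 554.6 -268.9] pix [ 554.5 -265.8] sides [(np.float64(34.4), np.float64(-19.9)), (np.float64(55.0), np.float64(-102.1))]
block 0.66 [237.  78.] ctr [ 584.8 -348.2] pix [ 584.5 -348.6] sides [(np.float64(33.9), np.float64(-65.5)), (np.float64(46.1), np.float64(-157.9))]
block 0.64 [41. 46.] ctr [ 552.3 -183.3] pix [ 553.3 -183.8] sides [(np.float64(33.5), np.float64(-15.4)), (np.float64(62.8), np.float64(-92.0))]
tcp [ 520.3 -449.5  188.2] [-3.139e+00  1.000e-03  3.350e-01] shift [  85.6 -170.9   -1.5] ('rz', np.float64(0.535))
```

View pics/w3.png

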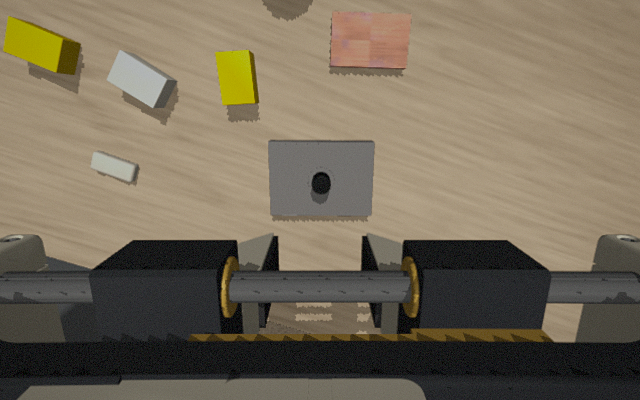

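The cover stands upright at (321,178), released, with clear space around it. Next I'll go over the white block at (141,79) and turn the gripper to close across its width.

```bash
python3 -m jog '[[22,-42,8,0,0,0],[22,-42,8,0,0,0],[22,-42,8,0,0,0],[22,-42,8,0,0,0],[0,0,0,0,0,-0.137],[0,0,0,0,0,-0.137],[0,0,0,0,0,-0.137],[0,0,0,0,0,-0.137],[0,0,0,0,0,-0.137],[0,0,0,0,0,-0.137],[0,0,0,0,0,-0.133]]' 60 && python3 -m jog '[[0,0,0,0,0,0],[0,0,0,0,0,0],[0,0,0,0,0,0]]'
python3 - <<'E'
from h import *
im=find('block','wrist',24); save(im,'w4.png')
# white top face edges
find('block','top',24)
rel([553,-266,14],1.29)
E
```

```text
time: 11.8
tool_pos: [548.3, -262.2, 157.0]
tcp_rot: [-3.14, -0.0, 1.295]
contact_force: [-0.5, -0.9, -0.5]
grip_width: 54.9
finger_force: 0.0
time: 12.1
tool_pos: [548.5, -262.3, 157.5]
tcp_rot: [-3.141, -0.0, 1.287]
contact_force: [0.4, 0.2, -0.3]
grip_width: 55.1
finger_force: 0.0
block 0.81 [324. 190.] ctr [ 554.  -263.2] pix [ 551.9 -263.5] sides [(np.float64(29.6), np.float64(-12.5)), (np.float64(48.7), np.float64(-101.5))]
block 0.8 [363. 260.] ctr [ 579.7 -334.9] pix [ 568.  -337.9] sides [(np.float64(44.8), np.float64(23.6)), (np.float64(23.3), np.float64(-69.1))]
block 0.67 [293.  91.] ctr [ 551.8 -176.5] pix [ 550.4 -176.9] sides [(np.float64(30.3), np.float64(-3.7)), (np.float64(45.2), np.float64(-92.3))]
block 0.6 [341. 210.] ctr [ 539.9 -195. ] pix [ 548.7 -201.5] sides [(np.float64(16.9), np.float64(-50.5)), (np.float64(9.5), np.float64(-141.0))]
block 0.27 [276. 230.] ctr [502.3 -41.5] pix [499.4 -49.1] sides [(np.float64(85.9), np.float64(-71.3)), (np.float64(10.8), np.float64(-160.9))]
tcp [ 548.6 -262.4  157.7] [3.142 0.    1.289] shift [ -2.3   5.3 143.7] ('rz', np.float64(-0.001))
```

View pics/w4.png

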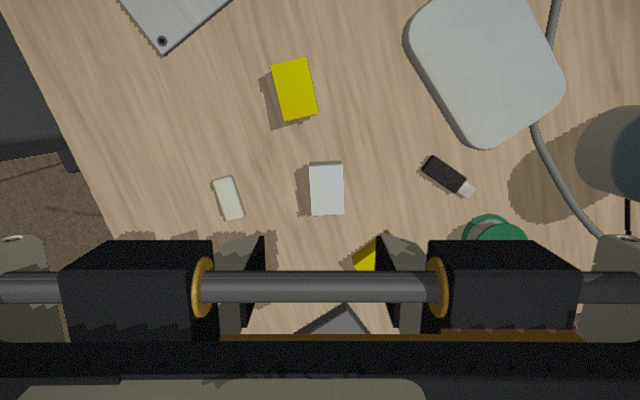

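Run:
```python
from h import *
im=bot.capture('wrist'); c=cam('wrist')
p=im[150:225,300:352].astype(int); g=p.min(2)
print(g[::6,::4])
for th in (165,):
  m=((g>np.percentile(g,99)*0.9)).astype(np.uint8)
  k=max(cv2.findContours(m,cv2.RETR_EXTERNAL,cv2.CHAIN_APPROX_NONE)[0],key=cv2.contourArea).reshape(-1,2)+[300,150]
  w=ray(c,k,24)[:,:2].astype(np.float32); print(cv2.minAreaRect(w))
```

```text
[[126 113 116 115 123 125 121 124 124 122 109 117 116]
 [125 123 126 114 120 125 122 122 126 123 117 107 120]
 [123 125 121  92  88  93  91  97  96 102  98 112 122]
 [ 88  86 120 177 179 176 180 180 178 176 178 114 117]
 [ 87  86  87 174 175 177 179 178 178 177 178 119 114]
 [ 85  83  90 177 174 179 179 177 178 179 181 123 109]
 [ 85  83  73 177 174 171 174 176 179 180 179 124 122]
 [ 83  85  70 173 174 173 175 178 179 179 178 130 126]
 [ 76  89  81 175 177 175 174 174 175 178 177 135 129]
 [ 79  82  81 174 172 172 176 175 174 175 177 134 126]
 [ 83  83  76 174 172 177 175 172 172 173 177 135 121]
 [105 119 101 117  99 123 113 118 110 110 124 126 125]
 [123 117 112 118 123 122 123 118 121 115 122 125 125]]
((553.7630615234375, -264.666259765625), (43.766117095947266, 29.30962562561035), 76.91036987304688)
```

The block's top face measures 44 x 29 mm, centred at (553.8,-264.7), with its long axis at 76.9°. I'll descend and grip.

```bash
python3 -m jog '[[-0.8,5.6,40,0,0,-0.053],[0,0,40,0,0,0],[0,0,35,0,0,0],[0,0,18,0,0,0],[0,0,10.5,0,0,0],[0,0,0,0,0,0],[0,0,0,0,0,0],[0,0,0,0,0,0]]' && python3 -m jog '[[0,0,0,0,0,0],[0,0,0,0,0,0],[0,0,0,0,0,0],[0,0,0,0,0,0],[0,0,0,0,0,0],[0,0,0,0,0,0]]' 0
```

```text
time: 13.15
tool_pos: [554.6, -265.2, 15.8]
tcp_rot: [3.139, 0.001, 1.343]
contact_force: [0.1, 0.2, 0.3]
grip_width: 55.1
finger_force: 0.0
time: 13.75
tool_pos: [553.9, -264.8, 14.5]
tcp_rot: [3.141, 0.0, 1.343]
contact_force: [-0.5, 0.4, 3.2]
grip_width: 29.3
finger_force: 30.0
```

```bash
python3 -m jog '[[0,0,-10,0,0,0],[0,0,-30,0,0,0],[0,0,-35,0,0,0],[0,0,-25,0,0,0],[0,0,0,0,0,0]]' && python3 -m jog '[[32.7,-21.3,0,0,0,0],[32.7,-21.3,0,0,0,0],[32.7,-21.3,0,0,0,0],[32.7,-21.3,0,0,0,0],[32.7,-21.3,0,0,0,0],[32.7,-21.3,0,0,0,0],[0,0,0,0,0,-0.14],[0,0,0,0,0,-0.14],[0,0,0,0,0,-0.14],[0,0,0,0,0,-0.143],[0,0,0,0,0,0],[0,0,0,0,0,0]]' && python3 -m jog '[[0,0,0,0,0,0],[0,0,0,0,0,0]]'
python3 - <<'E'
from h import *
im=find('jig','wrist',8); save(im,'w5.png')
find('long_fence','wrist',17); find('short_fence','wrist',17)
rel([474.3,-43.2,40],1.906)
E
```

```text
time: 14.25
tool_pos: [555.7, -265.9, 118.9]
tcp_rot: [3.134, 0.003, 1.343]
contact_force: [0.7, -0.2, -1.1]
grip_width: 30.0
finger_force: 30.0
time: 15.45
tool_pos: [473.2, -44.6, 113.8]
tcp_rot: [-3.141, -0.0, 1.902]
contact_force: [-0.9, 0.8, -1.1]
grip_width: 29.7
finger_force: 30.0
time: 15.65
tool_pos: [473.5, -44.7, 114.1]
tcp_rot: [-3.141, -0.0, 1.904]
contact_force: [0.1, -0.4, -1.6]
grip_width: 29.6
finger_force: 30.0
jig 0.96 [326. 168.] ctr [473.1 -31.4] pix [470.3 -19.9] sides [(np.float64(96.9), np.float64(105.9)), (np.float64(94.1), np.float64(18.5))]
long_fence 0.7 [361. 184.] ctr [498.9 -27.1] pix [499.  -21.6] sides [(np.float64(69.7), np.float64(108.8)), (np.float64(12.4), np.float64(17.3))]
short_fence 0.74 [316. 154.] ctr [458.3 -10.4] pix [459.2 -11.4] sides [(np.float64(45.2), np.float64(19.2)), (np.float64(12.7), np.float64(-69.6))]
tcp [473.6 -44.7 114.2] [3.142 0.    1.905] shift [ 1.2  1.2 74.2] ('rz', np.float64(-0.001))
```

View pics/w5.png

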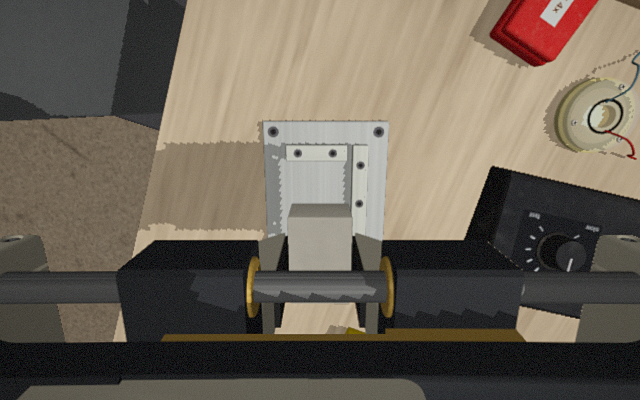

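The block is held at (320,240). The short fence is at (316,154), the long fence at (361,184), and both match the predicted jig pose within 0.5 mm. I'll lower the block to the plate, 8 mm clear of each fence.

```bash
python3 -m jog '[[1.2,1.2,35,0,0,0],[0,0,35,0,0,0],[0,0,16,0,0,0],[0,0,3,0,0,0],[0,0,0,0,0,0],[0,0,0,0,0,0],[0,0,0,0,0,0],[0,0,0,0,0,0]]' && python3 -m jog '[[0,0,1,0,0,0],[0,0,0,0,0,0],[0,0,0,0,0,0],[0,0,0,0,0,0]]' && python3 -m jog '[[0,0,1,0,0,0],[0,0,0,0,0,0],[0,0,0,0,0,0],[0,0,0,0,0,0]]'
```

```text
time: 16.75
tool_pos: [474.9, -43.3, 26.1]
tcp_rot: [3.14, 0.001, 1.906]
contact_force: [0.3, -0.8, -0.4]
grip_width: 29.9
finger_force: 30.0
time: 17.15
tool_pos: [474.3, -43.2, 24.2]
tcp_rot: [-3.142, 0.0, 1.906]
contact_force: [-0.3, 0.6, -1.1]
grip_width: 29.5
finger_force: 30.0
time: 17.55
tool_pos: [474.3, -43.2, 23.2]
tcp_rot: [-3.142, 0.0, 1.906]
contact_force: [-0.1, -0.0, -1.9]
grip_width: 29.5
finger_force: 30.0
```

```bash
python3 -m jog '[[0,0,0.7,0,0,0],[0,0,0,0,0,0],[0,0,0,0,0,0],[0,0,0,0,0,0]]' && python3 -m jog '[[0,0,0.3,0,0,0],[0,0,0,0,0,0],[0,0,0,0,0,0],[0,0,0,0,0,0]]'
```

```text
time: 17.95
tool_pos: [474.3, -43.2, 22.5]
tcp_rot: [-3.142, 0.0, 1.906]
contact_force: [0.7, 0.0, -1.5]
grip_width: 29.5
finger_force: 30.0
time: 18.35
tool_pos: [474.3, -43.2, 22.5]
tcp_rot: [3.141, 0.0, 1.906]
contact_force: [-2.1, 0.7, 6.2]
grip_width: 29.6
finger_force: 30.0
```

```bash
python3 -m jog '[[0,0,-0.2,0,0,0],[0,3,0,0,0,0],[0,3,0,0,0,0],[0,0,0,0,0,0],[0,0,0,0,0,0],[0,0,0,0,0,0]]' && python3 -m jog '[[0,1,0,0,0,0],[0,0,0,0,0,0],[0,0,0,0,0,0],[0,0,0,0,0,0]]' && python3 -m jog '[[3,0,0,0,0,0],[3,0,0,0,0,0],[0,0,0,0,0,0],[0,0,0,0,0,0],[0,0,0,0,0,0]]'
```

```text
time: 18.95
tool_pos: [479.6, -41.2, 22.5]
tcp_rot: [-3.141, -0.0, 1.906]
contact_force: [-3.0, -0.7, 4.6]
grip_width: 29.4
finger_force: 30.0
time: 19.35
tool_pos: [480.1, -41.0, 22.5]
tcp_rot: [-3.14, -0.0, 1.906]
contact_force: [-5.2, -1.6, 6.5]
grip_width: 29.6
finger_force: 30.0
time: 19.85
tool_pos: [479.3, -34.9, 22.5]
tcp_rot: [3.141, 0.0, 1.906]
contact_force: [1.4, 1.3, 2.1]
grip_width: 29.7
finger_force: 30.0
```

```bash
python3 -m jog '[[1,0,0,0,0,0],[0,0,0,0,0,0],[0,0,0,0,0,0],[0,0,0,0,0,0]]' && python3 -m jog '[[0.5,0,0,0,0,0],[0,0,0,0,0,0],[0,0,0,0,0,0],[0,0,0,0,0,0]]' && python3 -m jog '[[0.5,0,0,0,0,0],[0,0,0,0,0,0],[0,0,0,0,0,0],[0,0,0,0,0,0]]'
```

```text
time: 20.25
tool_pos: [478.9, -34.3, 22.5]
tcp_rot: [3.141, 0.0, 1.906]
contact_force: [2.3, -0.7, 1.7]
grip_width: 29.5
finger_force: 30.0
time: 20.65
tool_pos: [478.5, -33.9, 22.5]
tcp_rot: [3.141, 0.0, 1.906]
contact_force: [0.7, -2.1, 3.0]
grip_width: 29.5
finger_force: 30.0
time: 21.05
tool_pos: [478.5, -33.7, 22.5]
tcp_rot: [3.141, 0.001, 1.906]
contact_force: [0.4, -4.6, 2.3]
grip_width: 29.6
finger_force: 30.0
```

```bash
python3 -m jog '[[0,0.5,0,0,0,0],[0,0,0,0,0,0],[0,0,0,0,0,0],[0,0,0,0,0,0]]' && python3 -m jog '[[0,0.5,0,0,0,0],[0,0,0,0,0,0],[0,0,0,0,0,0],[0,0,0,0,0,0]]' && python3 -m jog '[[0.5,0.5,0,0,0,0],[0,0,0,0,0,0],[0,0,0,0,0,0],[0,0,0,0,0,0]]'
```

```text
time: 21.45
tool_pos: [478.5, -33.7, 22.5]
tcp_rot: [-3.141, 0.001, 1.906]
contact_force: [0.5, -6.5, 3.9]
grip_width: 29.7
finger_force: 30.0
time: 21.85
tool_pos: [478.6, -33.7, 22.5]
tcp_rot: [-3.14, 0.001, 1.906]
contact_force: [-1.5, -7.6, 4.6]
grip_width: 29.6
finger_force: 30.0
time: 22.25
tool_pos: [478.6, -33.6, 22.5]
tcp_rot: [-3.139, 0.001, 1.907]
contact_force: [-3.4, -10.9, 6.0]
grip_width: 29.7
finger_force: 30.0
```

```bash
python3 -m jog '[[-0.3,0,-0.2,0,0,0],[0,0.8,0,0,0,0],[0,0,0,0,0,0],[0,0,0,0,0,0],[0,0,0,0,0,0]]' && python3 -m jog '[[0,0.8,0,0,0,0],[0,0,0,0,0,0],[0,0,0,0,0,0],[0,0,0,0,0,0]]' && python3 -m jog '[[0,0.8,0,0,0,0],[0,0,0,0,0,0],[0,0,0,0,0,0],[0,0,0,0,0,0]]'
```

```text
time: 22.75
tool_pos: [478.7, -33.6, 22.5]
tcp_rot: [-3.138, 0.0, 1.907]
contact_force: [-4.5, -11.3, 6.4]
grip_width: 29.7
finger_force: 30.0
time: 23.15
tool_pos: [479.0, -33.5, 22.5]
tcp_rot: [-3.137, 0.0, 1.907]
contact_force: [-6.5, -12.4, 7.4]
grip_width: 29.7
finger_force: 30.0
time: 23.55
tool_pos: [479.5, -33.3, 22.5]
tcp_rot: [-3.136, 0.0, 1.907]
contact_force: [-7.0, -13.8, 8.6]
grip_width: 29.5
finger_force: 30.0
```

```bash
python3 -m jog '[[-0.4,0,-0.3,0,0,0],[0,0.8,0,0,0,0],[0,0,0,0,0,0],[0,0,0,0,0,0],[0,0,0,0,0,0]]' && python3 -m jog '[[0,0.8,0,0,0,0],[0,0,0,0,0,0],[0,0,0,0,0,0],[0,0,0,0,0,0]]' && python3 -m jog '[[0,0.8,0,0,0,0],[0,0,0,0,0,0],[0,0,0,0,0,0],[0,0,0,0,0,0]]'
```

```text
time: 24.05
tool_pos: [479.5, -33.3, 22.5]
tcp_rot: [-3.134, -0.001, 1.907]
contact_force: [-9.3, -13.5, 8.6]
grip_width: 29.8
finger_force: 30.0
time: 24.45
tool_pos: [479.5, -33.2, 22.5]
tcp_rot: [-3.133, -0.001, 1.907]
contact_force: [-10.9, -15.6, 11.6]
grip_width: 29.5
finger_force: 30.0
time: 24.85
tool_pos: [479.6, -33.2, 22.6]
tcp_rot: [-3.132, -0.001, 1.907]
contact_force: [-13.6, -17.4, 13.3]
grip_width: 29.8
finger_force: 30.0
```

```bash
python3 -m jog '[[0,0,-0.5,0,0,0],[0,0,0,0,0,0],[0,0,0,0,0,0]]' && python3 -m jog '[[0.7,0,0,0,0,0],[0,0,0,0,0,0],[0,0,0,0,0,0]]' && python3 -m jog '[[0.5,0.5,-0.3,0,0,0],[0,0,0,0,0,0],[0,0,0,0,0,0],[0,0,0,0,0,0]]'
```

```text
time: 25.15
tool_pos: [479.7, -33.2, 22.6]
tcp_rot: [-3.131, -0.001, 1.907]
contact_force: [-11.6, -17.3, 8.3]
grip_width: 29.3
finger_force: 30.0
time: 25.45
tool_pos: [479.7, -33.1, 22.6]
tcp_rot: [-3.132, -0.0, 1.908]
contact_force: [-12.9, -19.9, 7.0]
grip_width: 29.2
finger_force: 30.0
time: 25.85
tool_pos: [479.7, -33.1, 22.6]
tcp_rot: [-3.131, -0.0, 1.908]
contact_force: [-13.1, -23.4, 5.5]
grip_width: 29.4
finger_force: 30.0
```

```bash
python3 -m jog '[[0.8,0,0,0,0,0],[0,0,0,0,0,0],[0,0,0,0,0,0],[0,0,0,0,0,0],[0,0,0,0,0,0],[0,0,0,0,0,0],[0,0,0,0,0,0]]'
python3 - <<'E'
from h import *
im=bot.capture('wrist'); save(im[90:290,220:420].repeat(3,0).repeat(3,1),'w6.png')
find('cover','top',18)
E
```

```text
time: 26.55
tool_pos: [479.7, -33.0, 22.7]
tcp_rot: [-3.131, 0.001, 1.908]
contact_force: [-12.8, -28.6, 3.8]
grip_width: 29.0
finger_force: 30.0
cover 0.82 [447. 223.] ctr [ 521.2 -450.3] pix [ 521.6 -448.5] sides [(np.float64(105.6), np.float64(-70.8)), (np.float64(74.9), np.float64(-163.2))]
```

View pics/w6.png

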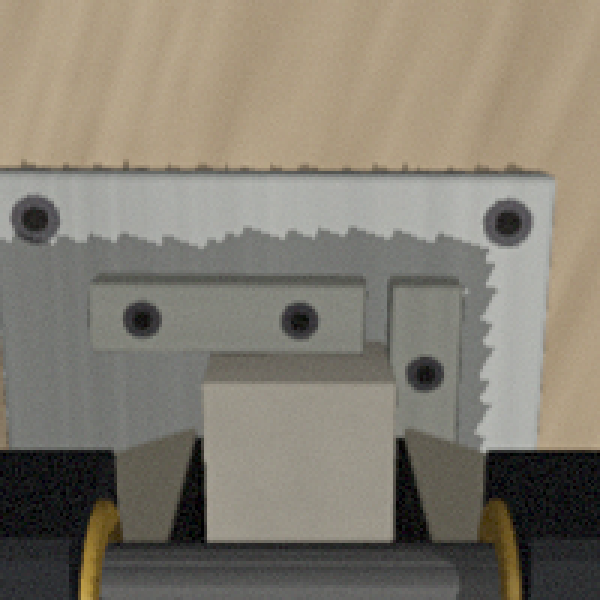

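The crop shows the block's end against the short fence (edge at row 350) and its side against the long fence (column 395), with about 21–23 N of push toward each and the block square. The cover still stands at right.

```bash
python3 -c "
from plant import bot
print(bot.close_job())"
```

```text
the job is handed in; nothing more can be done
None
```

I handed the job in with the cover upright and released on the bare table at right, and the white block held in the jig's corner with about 21–23 N of push toward each fence; no verdict came back.

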